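# Sort the mixed parts tray and stack it with the empties

### The arm

A 6-joint arm with a two-finger parallel gripper is mounted at the origin on the work surface. World frame = base frame: x ahead of the robot, y to its left, z up, the work surface at z = 0. Lengths are in m, angles in rad, forces in N, time in s.
With the tool pointing down it reaches from about 0.325 to 0.9 m from the base axis. Payload 3.5 kg.
Tool frame: the origin (TCP) lies on the centre line of the jaws, within the pads' length; the fingertips stand 25 mm ahead of it and the grasp point (between the pads) lies 6 mm ahead of it (env.tcp_to_tips is the distance from the TCP to the fingertips, in m); z points along the fingers, y is the line along which they close (so a half turn about z gives the same grasp; the last joint's range is limited). The gripper opens to 85 mm and grips with 20 to 120 N. Pads are 22 mm wide; open, the fingers measure 114 mm over their backs; the gripper's body (76 mm by 85 mm) begins 54 mm behind the grasp point. The pads swing forward as they close: fully open they stand 13 mm farther back than shut.
Start: joints at [-1.356, 0.276, -0.026, 1.268, 0, 1.467], TCP at [0.195, -0.594, 0.256] pointing down, gripper open.
Joint ranges: [-3.12, 3.12], [-0.85, 1.88], [-1.08, 1.24], [-1.95, 2.15], [-1.57, 1.53], [-3.14, 3.14]. Speed limits (rad/s): [2.57, 2.57, 3.14, 3.14, 3.14, 3.14].

### API

Orientations are given as a 3x3 rotation matrix whose columns are the frame's x, y, z axes.
In Python, from station import readout, cams, workorder, env gives the robot as it stands.
- The arm moves only by the shell command python3 -m pendant 'ROWS'. ROWS is JSON, a list of rows, each a list of 3 entries, a list of its own where there are three numbers: the opening, from 0 (shut) to 1 (fully open), then the shift along the tool's x, y, z in mm, then the turn, a rotation vector about the tool's x, y, z in degrees. A call has 1 to 5 rows; each row shifts and turns the commanded pose from where the row before left it, along the tool's axes as they then stand; what a row does not reach is not made up. A row lasts 1/12 s, in which the tool goes at most 41.7 mm and 7.16 degrees, less where a joint would pass 70% of its speed; a pose out of reach is approached as far as the arm can. A call is refused whole if a number of a shift passes 41.7 or a number of a turn 7.16, either way. A call with a gripper value outside its range is refused whole. The fingers move at their own pace and stop on an object; the grip force is fixed at half the most. Time passes only in rows, so rows that do not move let the fingers close. It gives the time, the measured TCP pose, the force, the opening and the grip force at its end, in the units of the state.
- readout.get_obs(): the state, without advancing time (a new reading comes with each control period).
- cams.camera(name): name is "scene" or "top"; returns the picture (480x640x3 uint8, blue, green, red); there is no depth.
- cams.get_calibration(name): a dict with "intrinsics" (3x3 intrinsics, pixels), "world_to_cam" (4x4, takes a point from world to camera coordinates). Camera axes: x right, y down, z forward; pixel columns grow to the right and rows downward; lengths in m; the calibration is good to about 2 mm. A picture is of the moment at which its call begins. get_calibration takes no time and is no camera call.
- workorder.finish_job(): hands the job in; it is judged then, once.
The state is a dict: "clock": time; "joints": joint angles; "joint_velocities": joint speeds; "joint_efforts": joint torques, N m; "tcp_pos": TCP position; "tool_rot": TCP orientation; "wrist_force": force on the tool from outside, world axes, zero at the start; "wrist_torque": the same for the moment, N m; "width": finger opening in m; "grip_force": force on a finger pad.
Only numpy, scipy, OpenCV 4.12 (cv2) and the standard library are available. Lean on these libraries where they do the work, as an engineer would, in place of code of your own. Each camera call takes 0.05 s, during which the arm holds its last target. There are 200 camera calls.

### The job

Sort the yellow tray of mixed parts: stand its two wheel sockets in the free bays of the red tray and its two hose connectors in the free bays of the blue tray, one to a bay, upright, leaving the part already stored in each of those trays in its bay. Once all four are sorted, stack the emptied yellow tray squarely on top of the pile of empty yellow trays, the same way along, and let go.

Things in the scene. Friction and masses are not known exactly. Their poses are not given: they have to be found in the camera images.
- black_socket: Black deep wheel socket, a plain upright cylinder 26 mm diameter, 60 mm tall, with a dark square hole on top; 60 to 110 g. Starts upright in one of the mixed tray's bays. Origin: centre of the underside, z up its axis.
- chrome_socket: Plain bright steel deep wheel socket, a plain upright cylinder 26 mm diameter, 60 mm tall, with a dark square hole on top; 60 to 110 g. Starts upright in one of the mixed tray's bays. Origin: centre of the underside, z up its axis.
- brass_connector: All-brass garden-hose connector, upright cylinder 26 mm diameter, 55 mm tall, with a ribbed collar 32 mm wide around it from 5 to 17 mm above its foot (looks only, nothing to feel) and a dark round hole on top; 60 to 110 g. Starts upright in one of the mixed tray's bays. Origin: centre of the underside, z up its axis.
- orange_connector: Orange plastic (black collar) garden-hose connector, upright cylinder 26 mm diameter, 55 mm tall, with a ribbed collar 32 mm wide around it from 5 to 17 mm above its foot (looks only, nothing to feel) and a dark round hole on top; 60 to 110 g. Starts upright in one of the mixed tray's bays. Origin: centre of the underside, z up its axis.
- mixed_tray: The loose yellow parts tray with four bays (at x = -66, -22, 22, 66 mm), one part to sort in each; 180 mm long, 60 mm wide, 22 high; walls and dividers 4, floor 3; bays 40 x 52 inside. Origin: centre of the underside; x along the row, y across, z up. 140 to 260 g; can be gripped across its 60 mm width at mid-length.
- red_tray: Red tray for sockets, fixed to the bench, three bays in a row (x = -44, 0, 44 mm), 136 mm long; the bay at x = -44 already holds a stored socket, the other two are free; 60 mm wide, 22 high; walls and dividers 4, floor 3; bays 40 x 52 inside. Origin: centre of the underside; x along the row, y across, z up.
- blue_tray: Blue tray for hose connectors, fixed to the bench, three bays in a row (x = -44, 0, 44 mm), 136 mm long; the middle bay already holds a stored connector, the other two are free; 60 mm wide, 22 high; walls and dividers 4, floor 3; bays 40 x 52 inside. Origin: centre of the underside; x along the row, y across, z up.
- tray_pile: Pile of two empty yellow trays like the mixed tray, fixed to the bench, 180 x 60 mm, 44 mm high in all, empty bays on top; the third tray just rests flat on its walls (nothing interlocks). Origin: centre of the underside on the bench; x along the length, y across, z up.
- stored_socket: Already stored, bright steel with a red band: deep wheel socket, a plain upright cylinder 26 mm diameter, 60 mm tall, with a dark square hole on top; 60 to 110 g. Stands loose in the red tray's bay at x = -44 mm; leave it there. Origin: centre of the underside, z up its axis.
- stored_connector: Already stored, green (black collar): garden-hose connector, upright cylinder 26 mm diameter, 55 mm tall, with a ribbed collar 32 mm wide around it from 5 to 17 mm above its foot (looks only, nothing to feel) and a dark round hole on top; 60 to 110 g. Stands loose in the blue tray's middle bay; leave it there. Origin: centre of the underside, z up its axis.
Things that resemble listed ones, but are neither listed nor needed, are in the scene too. What is shaped like the mixed_tray but purple is not meant.

How it is judged:
By the outcome, as a careful person would: the job done as asked, in the order asked, and still so for the second after the job is handed in, with the robot touching nothing.
It also fails if it takes over 112 s, if anything falls off the work surface, if the arm or the gripper's body presses on something with over 40 N, if the wrist force passes 120 N, or if a joint passes its speed limit or range.

## Working session

There is one attempt and no reset: what is moved stays moved. The work goes in short steps, Python scripts to look and compute and a shell command to move; the robot and the scene stay as the last step left them, time stands still between calls to the robot, and variables do not carry over. Pictures are saved under pics/ and viewed, at most 14 in all, crops included, and the job is handed in when it is done.

```bash
mkdir -p pics; ls; python3 - <<'E'
from station import readout,cams,workorder,env
import cv2
for n in("scene","top"):
    cv2.imwrite(f"pics/{n}0.png",cams.camera(n)); c=cams.get_calibration(n); print(n,c["intrinsics"],c["world_to_cam"])
o=readout.get_obs(); print(o["clock"],o["tcp_pos"],o["tool_rot"],o["width"])
E
```

```text
pics
scene [[491.20879455   0.         320.20813557]
 [  0.         491.20879455 243.40161984]
 [  0.           0.           1.        ]] [[-0.58815946  0.80871591  0.00685807  0.26549322]
 [ 0.64664446  0.47534785 -0.59656966 -0.27198207]
 [-0.48571534 -0.34644335 -0.802532    1.14901548]
 [ 0.          0.          0.          1.        ]]
top [[601.24088833   0.         322.0662986 ]
 [  0.         601.24088833 235.37799371]
 [  0.           0.           1.        ]] [[ 1.45538471e-03 -9.99880908e-01  1.53640035e-02  8.80621667e-04]
 [-9.85171219e-01 -4.06961110e-03 -1.71525821e-01  4.27234982e-01]
 [ 1.71567919e-01 -1.48865380e-02 -9.85059816e-01  1.40537190e+00]
 [ 0.00000000e+00  0.00000000e+00  0.00000000e+00  1.00000000e+00]]
0.1 [ 0.19516524 -0.59305738  0.25526002] [[ 9.49925394e-01  3.12476491e-01 -4.35077053e-04]
 [ 3.12476724e-01 -9.49923324e-01  1.99400911e-03]
 [ 2.09791128e-04 -2.03011134e-03 -9.99997917e-01]] 0.08524584419097582
```

View pics/scene0.png

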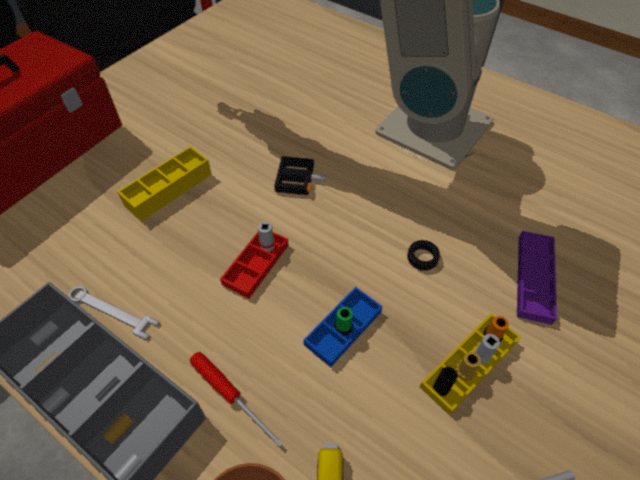

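View pics/top0.png

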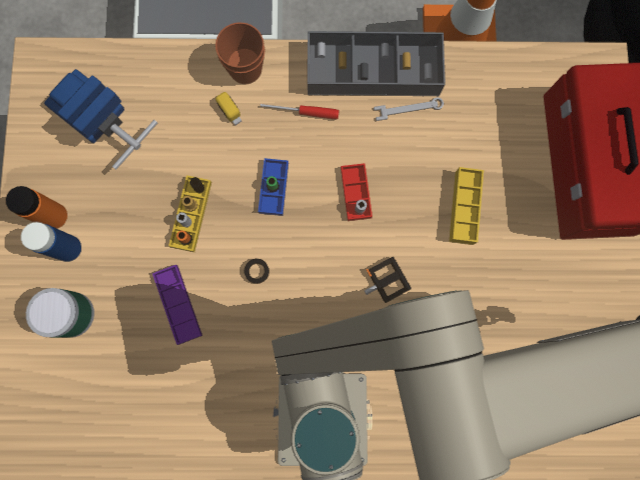

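The scene view shows the mixed tray at about (470,362), blue tray (343,325), red tray (255,260) and pile (167,182). In the top view they are at (190,213), (273,187), (356,192) and (467,206). The mixed tray's parts, from the top down, are black, brass, chrome and orange.

```bash
cat > h.py <<'E'
import cv2,numpy as np
from station import readout,cams
K={};W={}
for n in("scene","top"):
    c=cams.get_calibration(n);K[n]=np.array(c["intrinsics"]);W[n]=np.array(c["world_to_cam"])
def cen(n): return -W[n][:3,:3].T@W[n][:3,3]
def ray(n,px,z):
    px=np.atleast_2d(px).astype(float)
    d=np.c_[px,np.ones(len(px))]@np.linalg.inv(K[n]).T@W[n][:3,:3]
    C=cen(n); return (C+d*((z-C[2])/d[:,2:]))[:,:2]
def proj(n,P):
    p=(np.atleast_2d(P)@W[n][:3,:3].T+W[n][:3,3])@K[n].T; return p[:,:2]/p[:,2:]
def hue(im,lo,hi,roi,s=120,v=50):
    m=cv2.inRange(cv2.cvtColor(im,cv2.COLOR_BGR2HSV),(lo,s,v),(hi,255,255)); k=np.zeros_like(m); a,b,c,d=roi; k[b:d,a:c]=m[b:d,a:c]; return k
def tray(n,m,z,L):
    """far edges (seen from camera) of the rim rectangle give the centre; returns centre, yaw, measured size"""
    cs,_=cv2.findContours(m,0,2); p=np.vstack([c for c in cs if cv2.contourArea(c)>40])[:,0]
    q=cv2.convexHull((ray(n,p,z)*1000).astype(np.float32))[:,0]
    b=cv2.boxPoints(cv2.minAreaRect(q)); e=[b[1]-b[0],b[2]-b[1]]; e.sort(key=np.linalg.norm)
    x=e[1]/np.linalg.norm(e[1]); x=x if x[0]>0 else -x; y=np.array([-x[1],x[0]]); C=cen(n)[:2]*1000; r=0;sz=[]
    for a,l in((x,L),(y,60)):
        t=q@a; s=C@a; sz.append(np.ptp(t)); r=r+a*((t.max()-l/2) if s<t.mean() else (t.min()+l/2))
    return r.round(1),np.degrees(np.arctan2(x[1],x[0])).round(1),np.round(sz,1)
E
python3 - <<'E'
from h import *
R={"top":dict(mixed=(20,35,(165,170,215,260)),blue=(105,130,(250,150,295,220)),red=(0,8,(335,155,378,225)),pile=(20,35,(445,160,490,250))),
"scene":dict(mixed=(20,35,(415,305,525,420)),blue=(105,130,(295,280,390,370)),red=(0,8,(215,220,295,300)),pile=(20,35,(110,140,220,225)))}
for n in R:
    im=cv2.imread(f"pics/{n}0.png"); print(n,cen(n).round(3))
    for k,(lo,hi,roi) in R[n].items():
        print(k,*tray(n,hue(im,lo,hi,roi,130),.044 if k=="pile" else .022,180 if k in("mixed","pile") else 136))
a=cv2.imread("pics/top0.png"); s=cv2.imread("pics/scene0.png")
A=cv2.resize(a[165:255,155:295],None,fx=5,fy=5,interpolation=2); cv2.imwrite("pics/c1.png",A)
cv2.imwrite("pics/c2.png",cv2.resize(s[300:415,410:530],None,fx=5,fy=5,interpolation=2))
E
```

```text
top [0.18  0.024 1.458]
mixed [485.9 326.2] -11.6 [181.5  65.7]
blue [552.5 121.7] -5.3 [135.   58.4]
red [542.1 -82.2] 6.9 [139.9  61.9]
pile [ 505.3 -351.1] -7.3 [187.3  68.9]
scene [0.89  0.313 0.758]
mixed [484.2 324. ] -11.5 [190.   63.1]
blue [555.5 123.3] -5.3 [139.9  63. ]
red [541.6 -82.8] 6.7 [145.5  69.3]
pile [ 504.  -353.6] -7.2 [193.4 102. ]
```

View pics/c1.png

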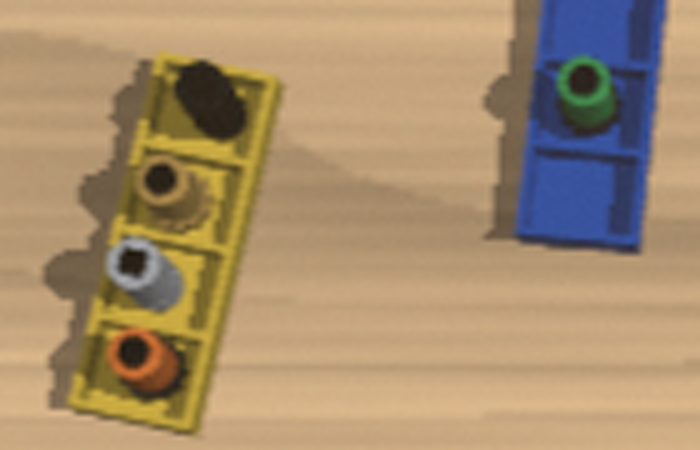

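View pics/c2.png

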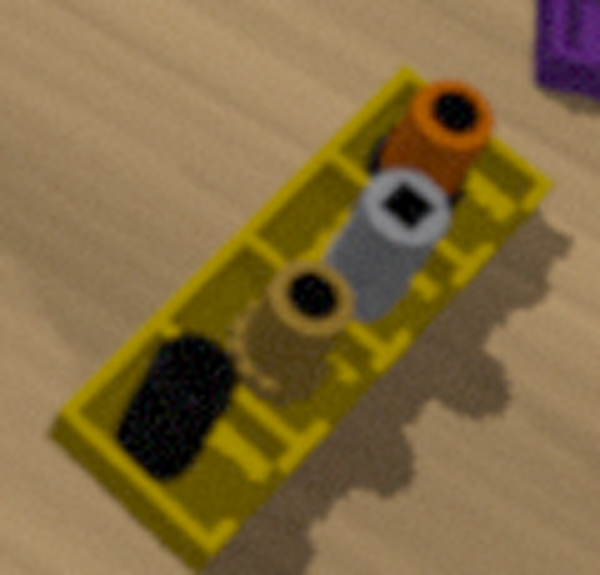

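Top crop: part holes at orange (132,349), chrome (133,262) and brass (160,180), with the black top around (199,85). Scene crop: orange (455,111), chrome (408,206), brass (313,294), black around (195,373). The parts are upright in all four bays.

```bash
cat >> h.py <<'E'
def goto(x,y,yaw):
    "tool-frame shift xy mm and turn about tool z deg to reach world x,y (mm), tool x axis along yaw(deg)"
    o=readout.get_obs(); p=np.array(o["tcp_pos"])*1000; R=np.array(o["tool_rot"]); a=np.degrees(np.arctan2(R[1,0],R[0,0]))
    w=np.array([x-p[0],y-p[1],0]); print("pos",p.round(1),"yaw",a.round(2),"tilt",R[:,2].round(4),"shift tool(before turn)",(R.T@w).round(1),"turn z",round(a-yaw,2), "w",o["width"],"F",np.round(o["wrist_force"],1))
def bay(c,yaw,b,dy=0):
    t=np.radians(yaw); return (c[0]+b*np.cos(t)-dy*np.sin(t), c[1]+b*np.sin(t)+dy*np.cos(t))
MIX=((485,325),-11.5);BLU=((553.5,122.5),-5.3);RED=((542,-82.5),6.8);PIL=((504.7,-352.5),-7.3)
E
python3 - <<'E'
from h import *
T=dict(orange=(132,349,455,111,.055),chrome=(133,262,408,206,.06),brass=(160,180,313,294,.055),black=(199,85,195,373,.06))
bays=dict(zip(("orange","chrome","brass","black"),(-66,-22,22,66)))
for k,(a,b,c,d,z) in T.items():
    t=ray("top",(a/5+155,b/5+165),z)[0]*1000; s=ray("scene",(c/5+410,d/5+300),z)[0]*1000
    print(k,t.round(1),s.round(1),"bay",np.round(bay(*MIX,bays[k]),1))
for n,tr,bs in(("blue",BLU,(-44,0,44)),("red",RED,(-44,0,44)),("pile",PIL,(0,))):
    print(n,[np.round(bay(*tr,b),1).tolist() for b in bs])
t=bay(*MIX,66); goto(491,313,-11.5)
E
```

```text
orange [424.1 334.4] [420.4 334.2] bay [420.3 338.2]
chrome [465.  334.5] [463.1 335.7] bay [463.4 329.4]
brass [505.9 324.5] [504.2 324.7] bay [506.6 320.6]
black [551.4 306.7] [550.4 307.2] bay [549.7 311.8]
blue [[509.7, 126.6], [553.5, 122.5], [597.3, 118.4]]
red [[498.3, -87.7], [542.0, -82.5], [585.7, -77.3]]
pile [[504.7, -352.5]]
pos [ 195.2 -593.1  255.3] yaw 18.21 tilt [-4.e-04  2.e-03 -1.e+00] shift tool(before turn) [ 564.1 -768.2    1.7] turn z 29.71 w 0.08524584419097582 F [ 0.1  0.6 -0.6]
```

```bash

python3 -m pendant '[[1,[24,-28,0],[0,0,0]],[1,[24,-29,0],[0,0,0]],[1,[24,-29,0],[0,0,0]],[1,[24,-29,0],[0,0,0]],[1,[24,-29,0],[0,0,0]]]'
python3 -m pendant '[[1,[24,-28,0],[0,0,0]],[1,[24,-29,0],[0,0,0]],[1,[24,-29,0],[0,0,0]],[1,[24,-29,0],[0,0,0]],[1,[24,-29,0],[0,0,0]]]' >/dev/null
python3 -m pendant '[[1,[24,-28,0],[0,0,0]],[1,[24,-29,0],[0,0,0]],[1,[24,-29,0],[0,0,0]],[1,[24,-29,0],[0,0,0]],[1,[24,-29,0],[0,0,0]]]' >/dev/null
python3 -m pendant '[[1,[24,-28,0],[0,0,0]],[1,[24,-29,0],[0,0,0]],[1,[24,-29,0],[0,0,0]],[1,[24,-29,0],[0,0,0]],[1,[24,-29,0],[0,0,0]]]' >/dev/null
python3 -m pendant '[[1,[24,-28,0],[0,0,0]],[1,[24,-29,0],[0,0,0]],[1,[24,-29,0],[0,0,0]],[1,[24,-29,0],[0,0,0]],[1,[24,-29,0],[0,0,0]]]' >/dev/null
python3 -m pendant '[[1,[0,0,20],[0,0,6]],[1,[0,0,20],[0,0,6]],[1,[0,0,20],[0,0,6]],[1,[0,0,20],[0,0,6]],[1,[0,0,20],[0,0,5.7]]]' >/dev/null
python3 -m pendant '[[1,[0,0,0],[0,0,0]]]'
python3 -c "
from h import *
goto(551,307,-11.5)"
```

```text
clock: 0.52
tcp_pos: [0.2644, -0.4174, 0.2556]
tool_rot: [[0.95, 0.312, -0.0], [0.312, -0.95, 0.001], [0.0, -0.001, -1.0]]
wrist_force: [0.7, 0.8, -0.5]
width: 0.0852
grip_force: 0.0
clock: 2.68
tcp_pos: [0.5645, 0.1236, 0.1513]
tool_rot: [[0.998, 0.047, -0.045], [0.052, -0.992, 0.112], [-0.04, -0.114, -0.993]]
wrist_force: [-0.5, 0.3, -0.2]
width: 0.0858
grip_force: 0.0
pos [564.5 123.6 151.3] yaw 2.95 tilt [-0.0452  0.1121 -0.9927] shift tool(before turn) [  -4.  -182.6   21.2] turn z 14.45 w 0.08581993165695123 F [-0.5  0.3 -0.2]
```

```bash
cat >> h.py <<'E'
from scipy.spatial.transform import Rotation as Ro
def goto(x,y,yaw,z=None):
    "tool-frame shift (mm) for the world target, and the turn (rotvec, tool axes, deg) to tool down with x along yaw"
    o=readout.get_obs(); p=np.array(o["tcp_pos"])*1000; R=np.array(o["tool_rot"])
    D=Ro.from_euler("z",yaw,degrees=True).as_matrix()@np.diag([1,-1,-1.])
    w=np.array([x,y,p[2] if z is None else z])-p
    print("t",round(o["clock"],2),"pos",p.round(1),"shift now",(R.T@w).round(1),"after turn",(D.T@w).round(1),"turn",np.degrees(Ro.from_matrix(R.T@D).as_rotvec()).round(2),"w",round(o["width"]*1000,1),"grip",round(o["grip_force"]),"F",np.round(o["wrist_force"],1),"q",np.round(o["joints"],2))
E
python3 -m pendant '[[1,[0,0,0],[0,0,0]],[1,[0,0,0],[0,0,0]]]'
python3 -c "
from h import *
goto(551,307,-11.5,155)"
```

```text
clock: 2.85
tcp_pos: [0.5675, 0.1283, 0.1565]
tool_rot: [[0.998, 0.054, -0.037], [0.058, -0.992, 0.115], [-0.03, -0.117, -0.993]]
wrist_force: [0.4, 0.3, -0.0]
width: 0.0853
grip_force: 0.0
t 2.85 pos [567.5 128.3 156.5] shift now [  -6.  -178.    22.6] after turn [ -51.8 -171.8    1.5] turn [-6.43  2.59 14.72] w 85.3 grip 0 F [ 0.4  0.3 -0. ] q [ 0.06  0.28 -0.24  1.08  0.12  3.14]
```

Joint 6 reached its range end, so I'll use the half-turn equivalent grasp (yaw + 180°).

```bash

python3 -m pendant '[[1,[0,0,0],[-6.4,2.6,0]],[1,[0,0,0],[0,0,-7]],[1,[0,0,0],[0,0,-7]],[1,[0,0,0],[0,0,-7]],[1,[0,0,0],[0,0,-7]]]' >/dev/null
python3 -m pendant '[[1,[0,0,0],[0,0,-7]],[1,[0,0,0],[0,0,-7]],[1,[0,0,0],[0,0,-7]],[1,[0,0,0],[0,0,-7]],[1,[0,0,0],[0,0,-7]]]' >/dev/null
python3 -m pendant '[[1,[0,0,0],[0,0,-7]],[1,[0,0,0],[0,0,-7]],[1,[0,0,0],[0,0,-7]],[1,[0,0,0],[0,0,-7]],[1,[0,0,0],[0,0,-7]]]' >/dev/null
python3 -m pendant '[[1,[0,0,0],[0,0,-7]],[1,[0,0,0],[0,0,-7]],[1,[0,0,0],[0,0,-7]],[1,[0,0,0],[0,0,-7]],[1,[0,0,0],[0,0,-7]]]' >/dev/null
python3 -m pendant '[[1,[0,0,0],[0,0,-7]],[1,[0,0,0],[0,0,-7]],[1,[0,0,0],[0,0,-7]],[1,[0,0,0],[0,0,-7]],[1,[0,0,0],[0,0,0]]]' >/dev/null
python3 -c "
from h import *
goto(551,307,168.5,155)"
```

```text
t 4.93 pos [569.5 115.  158. ] shift now [ 65.  181.5   6. ] after turn [ 56.4 184.4   3. ] turn [ 1.18  0.71 -2.69] w 85.0 grip 0 F [-1.1  0.3  0.3] q [ 0.08  0.26 -0.27  1.03  0.02  0.33]
```

```bash

python3 -m pendant '[[1,[0,0,0],[1.2,0.7,-2.7]],[1,[11,37,1],[0,0,0]],[1,[11,37,1],[0,0,0]],[1,[11,37,1],[0,0,0]],[1,[11,37,0],[0,0,0]]]' >/dev/null
python3 -m pendant '[[1,[11,36,0],[0,0,0]],[1,[0,0,0],[0,0,0]],[1,[0,0,0],[0,0,0]]]' >/dev/null
python3 -c "
from h import *
goto(551,307,168.5,53)"
```

```text
t 5.6 pos [552.  307.9 154.2] shift now [  0.7  -1.  101.2] after turn [  0.8  -1.1 101.2] turn [-0.03 -0.05 -0.11] w 85.1 grip 0 F [-1.  -0.5  0.4] q [ 0.41  0.36 -0.14  1.08  0.    0.61]
```

```bash
python3 -c "
from station import env;print(env.tcp_to_tips)"
python3 -m pendant '[[1,[0,0,32],[0,0,0]],[1,[0,0,32],[0,0,0]],[1,[0,0,32],[0,0,0]],[1,[0,0,0],[0,0,0]],[0,[0,0,0],[0,0,0]]]' >/dev/null
python3 -m pendant '[[0,[0,0,0],[0,0,0]],[0,[0,0,0],[0,0,0]],[0,[0,0,0],[0,0,0]],[0,[0,0,0],[0,0,0]],[0,[0,0,0],[0,0,0]]]'
python3 -c "
from station import env;print(env.tcp_to_tips)
from h import *
goto(551,307,168.5,53)"
```

```text
0.025
clock: 6.43
tcp_pos: [0.5536, 0.3052, 0.0597]
tool_rot: [[-0.979, 0.204, 0.001], [0.204, 0.979, 0.0], [-0.001, 0.0, -1.0]]
wrist_force: [-1.4, -0.9, 5.9]
width: 0.0241
grip_force: 58.7
0.025
t 6.43 pos [553.6 305.2  59.7] shift now [3.  1.3 6.7] after turn [2.9 1.3 6.7] turn [ 0.03  0.04 -0.27] w 24.1 grip 59 F [-1.4 -0.9  5.9] q [ 0.4   0.45 -0.23  0.89 -0.    0.61]
```

```bash

python3 -m pendant '[[0,[0,0,-20],[0,0,0]],[0,[0,0,-20],[0,0,0]],[0,[0,0,-20],[0,0,-6]],[0,[0,0,-20],[0,0,-6]],[0,[0,0,-15],[0,0,-6]]]'|head -6
python3 -m pendant '[[0,[1.3,-38,0],[0,0,0]],[0,[1.3,-38,0],[0,0,0]],[0,[1.3,-38,0],[0,0,0]],[0,[1.3,-38,0],[0,0,0]],[0,[1.3,-38,0],[0,0,0]]]' >/dev/null
python3 -m pendant '[[0,[1.3,-38,0],[0,0,0]],[0,[1.3,-38,0],[0,0,0]],[0,[1.3,-38,0],[0,0,0]],[0,[1.3,-38,0],[0,0,0]],[0,[1.3,-38,0],[0,0,0]]]' >/dev/null
python3 -m pendant '[[0,[0,0,0],[0,0,0]],[0,[0,0,0],[0,0,0]]]' >/dev/null
python3 -c "
from h import *
goto(585.7,-77.3,186.8,61)
s=cams.camera('scene');x,y=proj('scene',(.586,-.077,.12))[0].astype(int);cv2.imwrite('pics/p1.png',cv2.resize(s[y-90:y+90,x-100:x+100],None,fx=3,fy=3))"
```

```text
clock: 6.85
tcp_pos: [0.553, 0.3051, 0.1548]
tool_rot: [[-0.994, -0.114, -0.001], [-0.114, 0.994, 0.0], [0.001, 0.0, -1.0]]
wrist_force: [0.0, -0.3, 0.4]
width: 0.0244
grip_force: 59.1
t 7.85 pos [581.  -76.4 153.1] shift now [-4.8 -1.3 92.1] after turn [-4.6 -1.4 92.1] turn [-0.03 -0.11 -0.78] w 24.1 grip 59 F [-1.2  0.9 -1.3] q [-0.24  0.28 -0.25  1.04 -0.   -0.35]
```

View pics/p1.png

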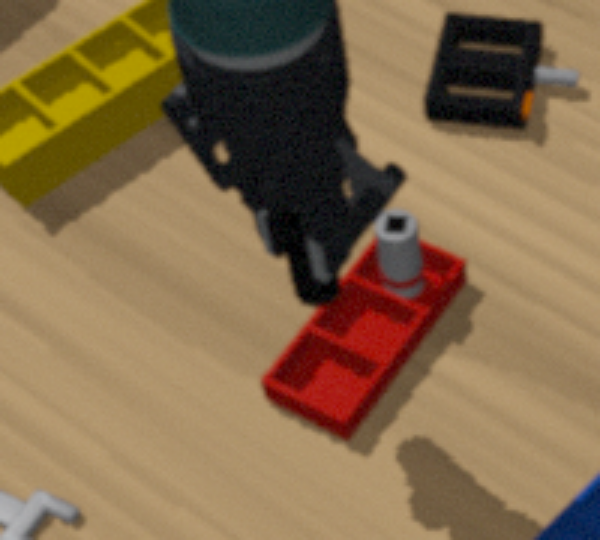

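The crop shows the black socket between the fingers at about (315,270), and the red tray's free bays at (365,320) and (325,380). I'll lower and release.

```bash

python3 -m pendant '[[0,[-4.6,-1.4,20],[0,0,-0.8]],[0,[0,0,25],[0,0,0]],[0,[0,0,25],[0,0,0]],[0,[0,0,15],[0,0,0]],[0,[0,0,7],[0,0,0]]]' |head -5
python3 -m pendant '[[0,[0,0,0],[0,0,0]],[0.6,[0,0,0],[0,0,0]],[1,[0,0,0],[0,0,0]],[1,[0,0,0],[0,0,0]],[1,[0,0,0],[0,0,0]]]'
python3 -m pendant '[[1,[0,0,-25],[0,0,0]],[1,[0,0,-35],[0,0,6]],[1,[0,0,-35],[0,0,6]],[1,[0,0,0],[0,0,6]],[1,[0,0,0],[0,0,0]]]' >/dev/null
python3 -c "
from h import *
goto(464,335,168.5,153)"
```

```text
clock: 8.32
tcp_pos: [0.5832, -0.0729, 0.0594]
tool_rot: [[-0.992, -0.125, -0.007], [-0.125, 0.992, 0.001], [0.007, 0.002, -1.0]]
wrist_force: [-11.4, 4.6, 46.8]
width: 0.024
clock: 8.73
tcp_pos: [0.5855, -0.0751, 0.0611]
tool_rot: [[-0.992, -0.123, -0.002], [-0.123, 0.992, -0.001], [0.002, -0.001, -1.0]]
wrist_force: [0.4, 0.2, 1.4]
width: 0.0714
grip_force: 0.0
t 9.15 pos [587.9 -75.9 159.1] shift now [200.4 379.5   4.6] after turn [203.3 377.9   6.1] turn [-0.09  0.25  0.44] w 85.1 grip 0 F [-0.  -0.6  0.4] q [-0.24  0.28 -0.23  1.05 -0.   -0.04]
```

```bash

python3 -c "
from h import *
s=cams.camera('scene');x,y=proj('scene',(.55,-.077,.0))[0].astype(int);a=s[y-60:y+60,x-80:x+80]
t=cams.camera('top');x,y=proj('top',(.55,-.077,.0))[0].astype(int);b=t[y-60:y+60,x-80:x+80]
cv2.imwrite('pics/p2.png',cv2.resize(np.hstack([a,b]),None,fx=2.5,fy=2.5))"
```

```text
(no output)
```

View pics/p2.png

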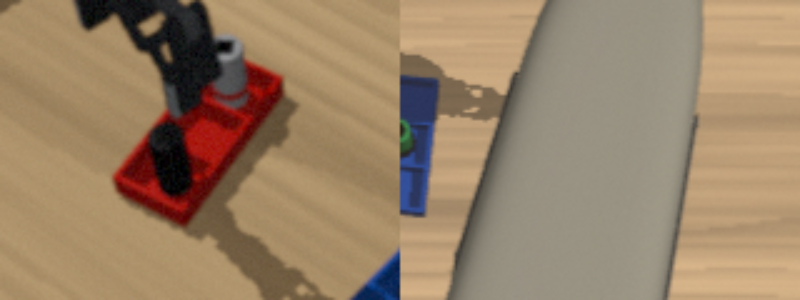

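The black socket stands in the red tray's outer bay at about (170,160) in the left crop. Next is the chrome socket.

```bash

python3 -m pendant '[[1,[18,34,0],[0,0,0.4]],[1,[18.5,34.5,0],[0,0,0]],[1,[18.5,34.5,0],[0,0,0]],[1,[18.5,34.5,0],[0,0,0]],[1,[18.5,34.5,0],[0,0,0]]]' >/dev/null
python3 -m pendant '[[1,[18.5,34.5,0],[0,0,0]],[1,[18.5,34.5,0],[0,0,0]],[1,[18.5,34.5,0],[0,0,0]],[1,[18.5,34.5,0],[0,0,0]],[1,[18.5,34.5,0],[0,0,0]]]' >/dev/null
python3 -m pendant '[[1,[18,33,6],[0,0,0]],[1,[0,0,0],[0,0,0]],[1,[0,0,0],[0,0,0]]]' >/dev/null
python3 -c "
from h import *
goto(464,335,168.5,60)"
```

```text
t 10.33 pos [458.6 335.4 147.2] shift now [-5.9  1.1 87.2] after turn [-5.4  0.7 87.2] turn [-0.27 -0.34  0.47] w 85.2 grip 0 F [-0.7 -0.7  0.2] q [ 0.52  0.26 -0.29  1.03  0.    0.71]
```

```bash

python3 -m pendant '[[1,[-5.4,0.7,25],[-0.3,-0.3,0.5]],[1,[0,0,30],[0,0,0]],[1,[0,0,22],[0,0,0]],[1,[0,0,10],[0,0,0]],[1,[0,0,0],[0,0,0]]]' |head -2
python3 -m pendant '[[0,[0,0,0],[0,0,0]],[0,[0,0,0],[0,0,0]],[0,[0,0,0],[0,0,0]],[0,[0,0,0],[0,0,0]],[0,[0,0,0],[0,0,0]]]'
python3 -m pendant '[[0,[0,0,0],[0,0,0]]]' >/dev/null
python3 -c "
from h import *
goto(464,335,168.5,60)"
```

```text
clock: 10.75
tcp_pos: [0.464, 0.3315, 0.059]
clock: 11.17
tcp_pos: [0.4674, 0.3348, 0.0638]
tool_rot: [[-0.979, 0.205, 0.005], [0.205, 0.979, 0.004], [-0.004, 0.005, -1.0]]
wrist_force: [-0.3, 1.1, 2.3]
width: 0.0254
grip_force: 8.0
t 11.25 pos [467.5 334.9  64.1] shift now [ 3.4 -0.6  4. ] after turn [ 3.4 -0.5  4.1] turn [ 0.29  0.27 -0.35] w 24.0 grip 59 F [-0.5 -1.2  5.3] q [ 0.51  0.35 -0.36  0.85  0.    0.72]
```

```bash

python3 -m pendant '[[0,[0,0,-20],[0,0,0]],[0,[0,0,-20],[0,0,0]],[0,[0,0,-20],[0,0,-6]],[0,[0,0,-20],[0,0,-6]],[0,[0,0,-13],[0,0,-6]]]'|head -6
python3 -m pendant '[[0,[-2.2,-38.5,0],[0,0,0]],[0,[-2.2,-38.5,0],[0,0,0]],[0,[-2.2,-38.5,0],[0,0,0]],[0,[-2.2,-38.5,0],[0,0,0]],[0,[-2.2,-38.5,0],[0,0,0]]]' >/dev/null
python3 -m pendant '[[0,[-2.2,-38.5,0],[0,0,0]],[0,[-2.2,-38.5,0],[0,0,0]],[0,[-2.2,-38.5,0],[0,0,0]],[0,[-2.2,-38.5,0],[0,0,0]],[0,[-2.2,-38.5,0],[0,0,0]]]' >/dev/null
python3 -m pendant '[[0,[-2.2,-38,0],[0,0,0]],[0,[0,0,0],[0,0,0]],[0,[0,0,0],[0,0,0]],[0,[0,0,0],[0,0,0]]]' >/dev/null
python3 -c "
from h import *
goto(542,-82.5,186.8,65)"
```

```text
clock: 11.67
tcp_pos: [0.4669, 0.3346, 0.1578]
tool_rot: [[-0.994, -0.112, 0.006], [-0.112, 0.994, 0.005], [-0.006, 0.004, -1.0]]
wrist_force: [0.2, 0.2, -0.5]
width: 0.0237
grip_force: 59.0
t 12.83 pos [535.  -83.6 154.3] shift now [-6.8  0.  89.3] after turn [-7.1  0.3 89.3] turn [ 0.22  0.17 -0.69] w 23.7 grip 59 F [-0.4 -0.  -1.1] q [-0.28  0.21 -0.34  1.02  0.   -0.38]
```

```bash

python3 -m pendant '[[0,[-7.1,0.3,20],[0.2,0.2,-0.7]],[0,[0,0,25],[0,0,0]],[0,[0,0,25],[0,0,0]],[0,[0,0,8],[0,0,0]],[0,[0,0,4],[0,0,0]]]' |head -4
python3 -m pendant '[[0,[0,0,3],[0,0,0]],[0,[0,0,3],[0,0,0]],[0,[0,0,0],[0,0,0]]]'
python3 -c "
from h import *
goto(542,-82.5,186.8,65)"
```

```text
clock: 13.25
tcp_pos: [0.5404, -0.0807, 0.0705]
tool_rot: [[-0.993, -0.121, -0.005], [-0.121, 0.993, 0.001], [0.004, 0.001, -1.0]]
wrist_force: [-0.3, 0.1, -0.3]
clock: 13.5
tcp_pos: [0.5434, -0.0827, 0.0673]
tool_rot: [[-0.993, -0.12, 0.002], [-0.12, 0.993, -0.001], [-0.002, -0.001, -1.0]]
wrist_force: [-0.4, 0.2, -0.7]
width: 0.024
grip_force: 59.3
t 13.5 pos [543.4 -82.7  67.3] shift now [1.4 0.3 2.3] after turn [1.4 0.3 2.3] turn [-0.07  0.1   0.07] w 24.0 grip 59 F [-0.4  0.2 -0.7] q [-0.27  0.31 -0.41  0.84 -0.   -0.39]
```

```bash

python3 -m pendant '[[0,[0,0,2],[0,0,0]],[0,[0,0,1],[0,0,0]],[0,[0,0,0],[0,0,0]]]' |sed -n 2,4p
python3 -m pendant '[[0.6,[0,0,0],[0,0,0]],[1,[0,0,0],[0,0,0]],[1,[0,0,0],[0,0,0]],[1,[0,0,0],[0,0,0]]]'|sed -n 2,5p
python3 -m pendant '[[1,[0,0,-25],[0,0,0]],[1,[0,0,-35],[0,0,6]],[1,[0,0,-30],[0,0,6]],[1,[0,0,0],[0,0,6]],[1,[0,0,0],[0,0,0]]]' >/dev/null
python3 -c "
from h import *
goto(505,324.5,168.5,153)
s=cams.camera('scene');x,y=proj('scene',(.55,-.077,.0))[0].astype(int);a=s[y-60:y+60,x-80:x+80]
cv2.imwrite('pics/p3.png',cv2.resize(a,None,fx=3,fy=3))"
```

```text
tcp_pos: [0.5434, -0.083, 0.0642]
tool_rot: [[-0.993, -0.119, 0.002], [-0.119, 0.993, -0.001], [-0.002, -0.001, -1.0]]
wrist_force: [-0.3, -0.5, -0.8]
tcp_pos: [0.5427, -0.0829, 0.0636]
tool_rot: [[-0.993, -0.119, 0.0], [-0.119, 0.993, -0.001], [-0.0, -0.001, -1.0]]
wrist_force: [-0.8, 0.4, 0.2]
width: 0.0714
t 14.5 pos [544.6 -83.3 156.2] shift now [118.5 392.2   2.1] after turn [120.2 391.7   3.2] turn [-0.06  0.35  0.24] w 85.5 grip 0 F [-0.5 -0.5 -0.4] q [-0.27  0.22 -0.33  1.02 -0.   -0.07]
```

View pics/p3.png

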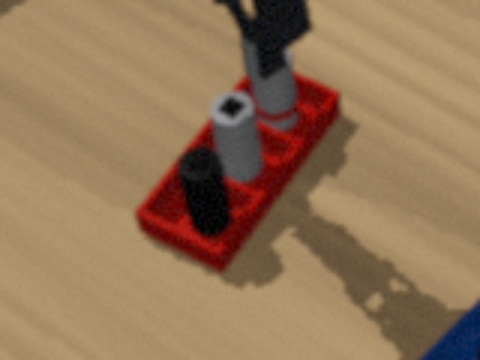

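Both sockets stand in the red tray (black at (205,195), chrome at (238,140)), and the stored socket is still in place at (272,95). Brass is next.

```bash

python3 -m pendant '[[1,[11,35.5,0],[0,0,0.2]],[1,[11,35.5,0],[0,0,0]],[1,[11,35.5,0],[0,0,0]],[1,[11,35.5,0],[0,0,0]],[1,[11,35.5,0],[0,0,0]]]' >/dev/null
python3 -m pendant '[[1,[11,35.5,0],[0,0,0]],[1,[11,35.5,0],[0,0,0]],[1,[11,35.5,0],[0,0,0]],[1,[11,35.5,0],[0,0,0]],[1,[11,35.5,0],[0,0,0]]]' >/dev/null
python3 -m pendant '[[1,[10,36,3],[0,0,0]],[1,[0,0,0],[0,0,0]],[1,[0,0,0],[0,0,0]]]' >/dev/null
python3 -c "
from h import *
goto(505,324.5,168.5,57)"
```

```text
t 15.63 pos [500.1 325.3 148.1] shift now [-5.1  0.4 91.1] after turn [-4.9  0.2 91.1] turn [-0.18 -0.13  0.47] w 86.0 grip 0 F [ 0.2 -0.6 -0.5] q [ 0.47  0.31 -0.23  1.04 -0.    0.66]
```

```bash

python3 -m pendant '[[1,[-4.9,0.2,25],[-0.2,-0.1,0.5]],[1,[0,0,30],[0,0,0]],[1,[0,0,22],[0,0,0]],[1,[0,0,12],[0,0,0]],[1,[0,0,0],[0,0,0]]]' |head -2
python3 -m pendant '[[0,[0,0,0],[0,0,0]],[0,[0,0,0],[0,0,0]],[0,[0,0,0],[0,0,0]],[0,[0,0,0],[0,0,0]],[0,[0,0,0],[0,0,0]]]' >/dev/null
python3 -m pendant '[[0,[0,0,0],[0,0,0]],[0,[0,0,0],[0,0,0]]]' >/dev/null
python3 -c "
from h import *
goto(505,324.5,168.5,57)"
```

```text
clock: 16.05
tcp_pos: [0.5037, 0.3207, 0.0571]
t 16.63 pos [507.9 324.   62.9] shift now [ 3.  -0.1  5.9] after turn [ 3.  -0.1  5.9] turn [ 0.23  0.25 -0.35] w 24.1 grip 59 F [-1.2 -1.2  4.6] q [ 0.46  0.4  -0.3   0.87  0.    0.67]
```

```bash

python3 -m pendant '[[0,[0,0,-20],[0,0,0]],[0,[0,0,-20],[0,0,0]],[0,[0,0,-20],[0,0,0]],[0,[0,0,-20],[0,0,-3]],[0,[0,0,-13],[0,0,-3]]]'|sed -n 2,6p
python3 -m pendant '[[0,[-18,-32.7,0],[0,0,0]],[0,[-18,-32.7,0],[0,0,0]],[0,[-18,-32.7,0],[0,0,0]],[0,[-18,-32.7,0],[0,0,0]],[0,[-18,-32.7,0],[0,0,0]]]' >/dev/null
python3 -m pendant '[[0,[-18,-32.7,0],[0,0,0]],[0,[0,0,0],[0,0,0]],[0,[0,0,0],[0,0,0]],[0,[0,0,0],[0,0,0]]]' >/dev/null
python3 -c "
from h import *
goto(597.3,118.4,174.7,64)"
```

```text
tcp_pos: [0.5073, 0.3238, 0.1564]
tool_rot: [[-0.995, 0.099, 0.005], [0.099, 0.995, 0.004], [-0.005, 0.004, -1.0]]
wrist_force: [0.7, -0.2, -0.3]
width: 0.0235
grip_force: 59.0
t 17.8 pos [593.6 117.3 153.8] shift now [-3.4  1.2 89.8] after turn [-3.6  1.5 89.8] turn [ 0.18  0.09 -0.58] w 23.7 grip 59 F [ 1.  -0.5 -0.4] q [ 0.09  0.31 -0.21  1.05  0.    0.19]
```

```bash

python3 -m pendant '[[0,[-3.6,1.5,20],[0.2,0.1,-0.6]],[0,[0,0,25],[0,0,0]],[0,[0,0,25],[0,0,0]],[0,[0,0,8],[0,0,0]],[0,[0,0,4],[0,0,0]]]' |sed -n 2,4p
python3 -m pendant '[[0,[0,0,3],[0,0,0]],[0,[0,0,2],[0,0,0]],[0,[0,0,0],[0,0,0]],[0,[0,0,0],[0,0,0]]]' >/dev/null
python3 -c "
from h import *
goto(597.3,118.4,174.7,63.5)"
```

```text
tcp_pos: [0.5952, 0.1195, 0.0698]
tool_rot: [[-0.996, 0.089, -0.004], [0.09, 0.996, -0.001], [0.004, -0.001, -1.0]]
wrist_force: [-0.4, -0.5, -0.8]
t 18.55 pos [598.9 118.5  68.3] shift now [ 1.6 -0.2  4.8] after turn [ 1.6 -0.2  4.8] turn [-0.02  0.17  0.05] w 24.0 grip 59 F [-0.3  0.4 -0.5] q [ 0.09  0.4  -0.28  0.89 -0.    0.18]
```

```bash

python3 -m pendant '[[0,[0,0,2],[0,0,0]],[0,[0,0,2],[0,0,0]],[0,[0,0,0],[0,0,0]],[0,[0,0,0],[0,0,0]]]' |sed -n 2,4p
python3 -m pendant '[[0.6,[0,0,0],[0,0,0]],[1,[0,0,0],[0,0,0]],[1,[0,0,0],[0,0,0]],[1,[0,0,0],[0,0,0]]]'|sed -n 2,5p
python3 -m pendant '[[1,[0,0,-25],[0,0,0]],[1,[0,0,-35],[0,0,0]],[1,[0,0,-30],[0,0,3]],[1,[0,0,0],[0,0,3]],[1,[0,0,0],[0,0,0]]]' >/dev/null
python3 -c "
from h import *
goto(421.5,334.3,168.5,153)"
```

```text
tcp_pos: [0.5978, 0.1182, 0.063]
tool_rot: [[-0.996, 0.092, 0.001], [0.092, 0.996, -0.001], [-0.001, -0.001, -1.0]]
wrist_force: [0.7, 1.1, -0.8]
tcp_pos: [0.598, 0.1182, 0.0631]
tool_rot: [[-0.996, 0.092, 0.001], [0.092, 0.996, -0.001], [-0.001, -0.001, -1.0]]
wrist_force: [0.1, 0.3, 1.0]
width: 0.0712
t 19.63 pos [600.  118.6 156. ] shift now [217.4 176.5   1.8] after turn [217.9 175.8   3. ] turn [0.06 0.37 0.19] w 85.3 grip 0 F [-0.4  0.3 -0.9] q [ 0.09  0.32 -0.19  1.06 -0.    0.29]
```

```bash

python3 -m pendant '[[1,[27,22,0],[0,0.3,0.2]],[1,[27,22,0],[0,0,0]],[1,[27,22,0],[0,0,0]],[1,[27,22,0],[0,0,0]],[1,[27,22,0],[0,0,0]]]' >/dev/null
python3 -m pendant '[[1,[27,22,0],[0,0,0]],[1,[27,22,0],[0,0,0]],[1,[26,22,0],[0,0,0]],[1,[0,0,0],[0,0,0]],[1,[0,0,0],[0,0,0]]]' >/dev/null
python3 -c "
from h import *
goto(421.5,334.3,168.5,57)
s=cams.camera('scene');a=s[270:420,290:530]
cv2.imwrite('pics/p4.png',cv2.resize(a,None,fx=3,fy=3))"
```

```text
t 20.47 pos [419.9 334.  152.3] shift now [-2.1  0.9 95.3] after turn [-1.5  0.6 95.3] turn [-0.16 -0.35  0.3 ] w 85.8 grip 0 F [-0.3  0.1 -0.1] q [ 0.55  0.2  -0.35  1.02  0.    0.75]
```

View pics/p4.png

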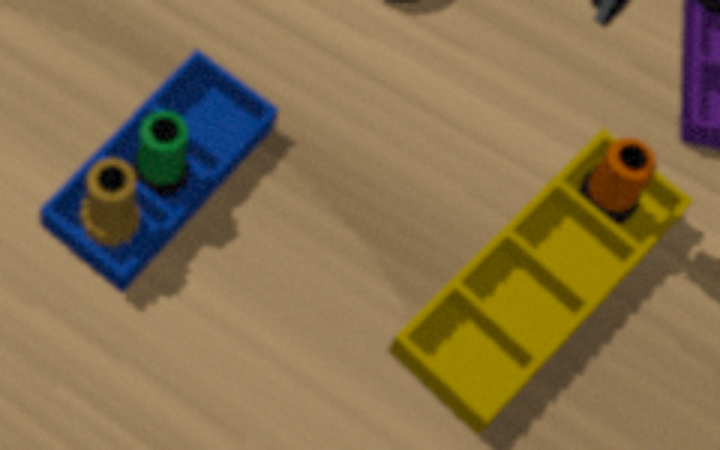

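Brass stands in the blue outer bay at (110,200), and orange is where it was, at (620,180). Now for orange.

```bash

python3 -m pendant '[[1,[-1.5,0.6,25],[-0.2,-0.3,0.3]],[1,[0,0,30],[0,0,0]],[1,[0,0,27],[0,0,0]],[1,[0,0,12],[0,0,0]],[1,[0,0,0],[0,0,0]]]' |head -2
python3 -m pendant '[[0,[0,0,0],[0,0,0]],[0,[0,0,0],[0,0,0]],[0,[0,0,0],[0,0,0]],[0,[0,0,0],[0,0,0]],[0,[0,0,0],[0,0,0]]]' >/dev/null
python3 -m pendant '[[0,[0,0,0],[0,0,0]],[0,[0,0,0],[0,0,0]]]' >/dev/null
python3 -c "
from h import *
goto(421.5,334.3,168.5,57)"
```

```text
clock: 20.93
tcp_pos: [0.4215, 0.3307, 0.0557]
t 21.52 pos [424.5 334.3  61. ] shift now [ 2.9 -0.7  4. ] after turn [ 2.9 -0.6  4. ] turn [ 0.22  0.17 -0.25] w 24.0 grip 59 F [-0.4 -1.1  6. ] q [ 0.55  0.31 -0.44  0.82  0.    0.75]
```

```bash

python3 -m pendant '[[0,[0,0,-20],[0,0,0]],[0,[0,0,-20],[0,0,0]],[0,[0,0,-20],[0,0,0]],[0,[0,0,-20],[0,0,-3]],[0,[0,0,-13],[0,0,-3]]]'|sed -n 2,6p
python3 -m pendant '[[0,[-17.3,-33.2,0],[0,0,0]],[0,[-17.3,-33.2,0],[0,0,0]],[0,[-17.3,-33.2,0],[0,0,0]],[0,[-17.3,-33.2,0],[0,0,0]],[0,[-17.3,-33.2,0],[0,0,0]]]' >/dev/null
python3 -m pendant '[[0,[-17.3,-33.2,0],[0,0,0]],[0,[0,0,0],[0,0,0]],[0,[0,0,0],[0,0,0]],[0,[0,0,0],[0,0,0]]]' >/dev/null
python3 -c "
from h import *
goto(509.7,126.6,174.7,62)"
```

```text
tcp_pos: [0.4239, 0.3342, 0.1546]
tool_rot: [[-0.995, 0.098, 0.003], [0.098, 0.995, 0.004], [-0.003, 0.004, -1.0]]
wrist_force: [1.1, 0.3, -0.8]
width: 0.0238
grip_force: 59.0
t 22.68 pos [506.2 125.2 152. ] shift now [-3.3  1.5 90. ] after turn [-3.4  1.7 90. ] turn [ 0.18  0.   -0.49] w 24.0 grip 59 F [-1.  -0.1 -1. ] q [ 0.12  0.17 -0.39  1.01  0.    0.22]
```

```bash

python3 -m pendant '[[0,[-3.4,1.7,20],[0.2,0,-0.5]],[0,[0,0,25],[0,0,0]],[0,[0,0,25],[0,0,0]],[0,[0,0,8],[0,0,0]],[0,[0,0,4],[0,0,0]]]' |sed -n 2,4p
python3 -m pendant '[[0,[0,0,3],[0,0,0]],[0,[0,0,2],[0,0,0]],[0,[0,0,0],[0,0,0]],[0,[0,0,0],[0,0,0]]]' >/dev/null
python3 -c "
from h import *
goto(509.7,126.6,174.7,61.5)"
```

```text
tcp_pos: [0.5077, 0.1275, 0.0683]
tool_rot: [[-0.996, 0.089, -0.004], [0.089, 0.996, -0.001], [0.004, -0.002, -1.0]]
wrist_force: [-1.1, 0.0, -1.3]
t 23.43 pos [511.3 126.7  66.3] shift now [ 1.6 -0.2  4.8] after turn [ 1.6 -0.2  4.8] turn [-0.03  0.18  0.06] w 23.6 grip 59 F [-0.1  0.9 -1. ] q [ 0.12  0.28 -0.46  0.82 -0.    0.21]
```

```bash

python3 -m pendant '[[0,[0,0,2],[0,0,0]],[0,[0,0,2],[0,0,0]],[0,[0,0,0],[0,0,0]],[0,[0,0,0],[0,0,0]]]' |sed -n 2,4p
python3 -m pendant '[[0.6,[0,0,0],[0,0,0]],[1,[0,0,0],[0,0,0]],[1,[0,0,0],[0,0,0]],[1,[0,0,0],[0,0,0]]]'|sed -n 2,5p
python3 -m pendant '[[1,[0,0,-25],[0,0,0]],[1,[0,0,-35],[0,0,0]],[1,[0,0,-30],[0,0,3]],[1,[0,0,0],[0,0,3]],[1,[0,0,0],[0,0,0]]]' >/dev/null
python3 - <<'E'
from h import *
t=cams.camera('top');s=cams.camera('scene');cv2.imwrite("pics/t5.png",t)
print(tray("top",hue(t,20,35,(165,170,215,260),130),.022,180),tray("scene",hue(s,20,35,(415,305,525,420),130),.022,180),tray("top",hue(t,20,35,(445,160,490,250),130),.044,180))
goto(485,325,168.5,100)
a=s[200:420,190:540];cv2.imwrite('pics/p5.png',cv2.resize(a,None,fx=2.2,fy=2.2))
E
```

```text
tcp_pos: [0.5103, 0.1263, 0.0612]
tool_rot: [[-0.996, 0.092, 0.001], [0.092, 0.996, -0.001], [-0.001, -0.001, -1.0]]
wrist_force: [0.8, 0.0, -0.7]
tcp_pos: [0.5106, 0.1264, 0.0614]
tool_rot: [[-0.996, 0.092, 0.001], [0.092, 0.996, -0.001], [-0.002, -0.001, -1.0]]
wrist_force: [0.3, -0.5, 0.5]
width: 0.0711
(array([485.6, 326.1], dtype=float32), np.float32(-11.8), array([181.1,  65.3], dtype=float32)) (array([484.1, 324. ], dtype=float32), np.float32(-11.5), array([190.4,  62.9], dtype=float32)) (array([ 505.2, -351.3], dtype=float32), np.float32(-7.3), array([187. ,  69.1], dtype=float32))
t 24.62 pos [509.8 126.5 150.9] shift now [ 62.9 190.   50.7] after turn [ 63.9 189.6  50.9] turn [-0.06  0.03  0.32] w 85.4 grip 0 F [ 0.1  0.4 -0.9] q [ 0.12  0.18 -0.38  1.01 -0.    0.32]
```

View pics/p5.png

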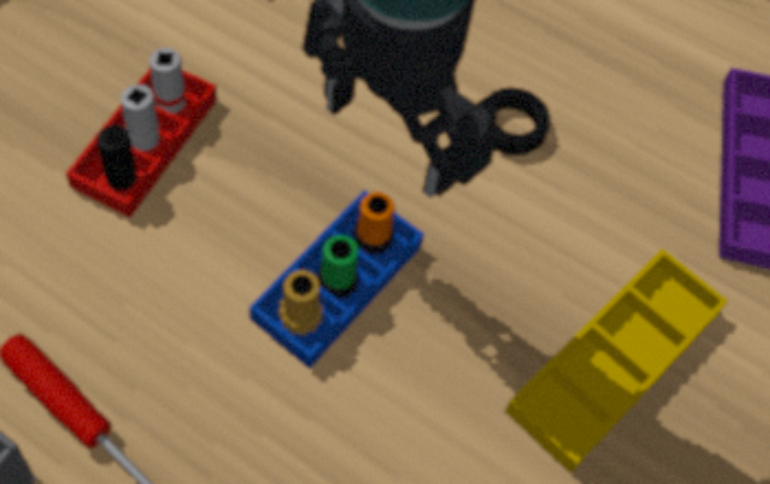

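All four parts stand sorted, with orange at (375,220), green at (340,260) and brass at (300,300). The yellow tray is empty and has not moved, so I'll fetch it.

```bash

python3 -m pendant '[[1,[12.8,37.9,0],[0,0,0.3]],[1,[12.8,37.9,0],[0,0,0]],[1,[12.8,37.9,0],[0,0,0]],[1,[12.8,37.9,0],[0,0,0]],[1,[12.8,37.9,0],[0,0,0]]]' >/dev/null
python3 -m pendant '[[1,[0,0,20],[0,0,0]],[1,[0,0,20],[0,0,0]],[1,[0,0,10],[0,0,0]],[1,[0,0,0],[0,0,0]],[1,[0,0,0],[0,0,0]]]' >/dev/null
python3 -m pendant '[[1,[0,0,0],[0,0,0]],[1,[0,0,0],[0,0,0]]]' >/dev/null
python3 -c "
from h import *
goto(485,325,168.4,50)"
```

```text
t 25.62 pos [486.4 324.8 102.1] shift now [ 1.5 -0.1 52.1] after turn [ 1.4 -0.1 52.1] turn [ 0.03  0.15 -0.01] w 85.2 grip 0 F [-0.2 -0.4 -0.9] q [ 0.48  0.33 -0.3   0.94 -0.    0.68]
```

```bash

python3 -m pendant '[[1,[1.4,0,25],[0,0.1,0]],[1,[0,0,20],[0,0,0]],[1,[0,0,10],[0,0,0]],[1,[0,0,6],[0,0,0]],[1,[0,0,4],[0,0,0]]]' |sed -n 2,4p
python3 -m pendant '[[1,[0,0,3],[0,0,0]],[1,[0,0,2],[0,0,0]],[1,[0,0,0],[0,0,0]],[1,[0,0,0],[0,0,0]],[1,[0,0,0],[0,0,0]]]' >/dev/null
python3 -c "
from h import *
goto(485,325,168.4,28)"
```

```text
tcp_pos: [0.4842, 0.325, 0.036]
tool_rot: [[-0.98, 0.201, -0.001], [0.201, 0.98, -0.001], [0.0, -0.001, -1.0]]
wrist_force: [0.2, -0.1, 1.0]
t 26.45 pos [484.5 325.4  31.7] shift now [-0.6 -0.3  3.7] after turn [-0.6 -0.3  3.7] turn [-0.    0.02  0.04] w 85.5 grip 0 F [ 0.1 -0.5 -0.8] q [ 0.48  0.41 -0.36  0.8  -0.    0.68]
```

```bash

python3 -m pendant '[[1,[0,0,2],[0,0,0]],[0,[0,0,1.7],[0,0,0]],[0,[0,0,0],[0,0,0]],[0,[0,0,0],[0,0,0]],[0,[0,0,0],[0,0,0]]]' |sed -n 2,6p
python3 -m pendant '[[0,[0,0,0],[0,0,0]],[0,[0,0,0],[0,0,0]],[0,[0,0,0],[0,0,0]]]' >/dev/null
python3 -c "
from h import *
goto(485,325,168.4,28)"
```

```text
tcp_pos: [0.4842, 0.3253, 0.0275]
tool_rot: [[-0.98, 0.2, -0.0], [0.2, 0.98, -0.0], [0.0, -0.0, -1.0]]
wrist_force: [0.4, 0.8, 0.8]
width: 0.0582
grip_force: 67.1
t 27.12 pos [484.2 325.3  27.5] shift now [-0.8 -0.1 -0.5] after turn [-0.8 -0.1 -0.5] turn [-0.02 -0.01  0.04] w 58.6 grip 67 F [0.5 0.2 1.8] q [ 0.48  0.42 -0.37  0.79 -0.    0.68]
```

```bash

python3 -m pendant '[[0,[0,0,-10],[0,0,0]],[0,[0,0,-20],[0,0,0]],[0,[0,0,-25],[0,0,0]],[0,[0,0,-25],[0,0,0]],[0,[0,0,-20],[0,0,-2]]]'|sed -n 2,6p
python3 -m pendant '[[0,[0,0,-10],[0,0,-2.3]],[0,[-3,-15,0],[0,0,0]],[0,[-5,-27,0],[0,0,0]],[0,[-5.3,-33,0],[0,0,0]],[0,[-5.3,-33,0],[0,0,0]]]' |sed -n 2,6p
python3 -m pendant '[[0,[-5.3,-33,0],[0,0,0]],[0,[-5.3,-33,0],[0,0,0]],[0,[-5.3,-33,0],[0,0,0]],[0,[-5.3,-33,0],[0,0,0]],[0,[-5.3,-33,0],[0,0,0]]]' >/dev/null
python3 -m pendant '[[0,[-5.3,-33,0],[0,0,0]],[0,[-5.3,-33,0],[0,0,0]],[0,[-5.3,-33,0],[0,0,0]],[0,[-5.3,-33,0],[0,0,0]],[0,[-5.3,-33,0],[0,0,0]]]' >/dev/null
python3 -m pendant '[[0,[-5.3,-33,0],[0,0,0]],[0,[-5.3,-33,0],[0,0,0]],[0,[-5.3,-33,0],[0,0,0]],[0,[-5,-25,0],[0,0,0]],[0,[-3,-15,0],[0,0,0]]]' >/dev/null
python3 -m pendant '[[0,[0,0,0],[0,0,0]],[0,[0,0,0],[0,0,0]],[0,[0,0,0],[0,0,0]]]' >/dev/null
python3 -c "
from h import *
goto(504.7,-352.5,172.7,75)"
```

```text
tcp_pos: [0.4838, 0.325, 0.1289]
tool_rot: [[-0.986, 0.166, -0.001], [0.166, 0.986, -0.001], [0.001, -0.001, -1.0]]
wrist_force: [0.3, 0.5, -0.8]
width: 0.0587
grip_force: 66.8
tcp_pos: [0.4875, 0.214, 0.1365]
tool_rot: [[-0.992, 0.126, -0.003], [0.126, 0.992, -0.002], [0.002, -0.002, -1.0]]
wrist_force: [0.6, -0.3, -2.3]
width: 0.0588
grip_force: 66.7
t 29.45 pos [ 504.8 -257.9  136.9] shift now [-12.  -94.   61.8] after turn [-11.9 -93.9  61.9] turn [ 0.06 -0.16  0.06] w 58.5 grip 67 F [ 0.1 -0.7 -1.4] q [-0.59  0.27 -0.31  1.   -0.   -0.46]
```

```bash

python3 -m pendant '[[0,[-4,-30,0],[0,0,0]],[0,[-4,-32,0],[0,0,0]],[0,[-4,-32,0],[0,0,0]],[0,[0,0,0],[0,0,0]],[0,[0,0,0],[0,0,0]]]' >/dev/null
python3 -m pendant '[[0,[0,0,15],[0,0,0]],[0,[0,0,15],[0,0,0]],[0,[0,0,10],[0,0,0]],[0,[0,0,0],[0,0,0]],[0,[0,0,0],[0,0,0]]]' >/dev/null
python3 -m pendant '[[0,[0,0,0],[0,0,0]],[0,[0,0,0],[0,0,0]]]' >/dev/null
python3 - <<'E'
from h import *
goto(504.7,-352.5,172.7,72)
s=cams.camera('scene');cv2.imwrite('pics/p6.png',cv2.resize(s[80:240,80:280],None,fx=3.5,fy=3.5))
E
```

```text
t 30.45 pos [ 506.6 -354.1   98.8] shift now [ 2.1  1.4 26.8] after turn [ 2.1  1.3 26.8] turn [-0.09  0.05  0.08] w 58.6 grip 67 F [ 0.1 -0.2 -0.9] q [-0.71  0.38 -0.23  0.95 -0.   -0.59]
```

View pics/p6.png

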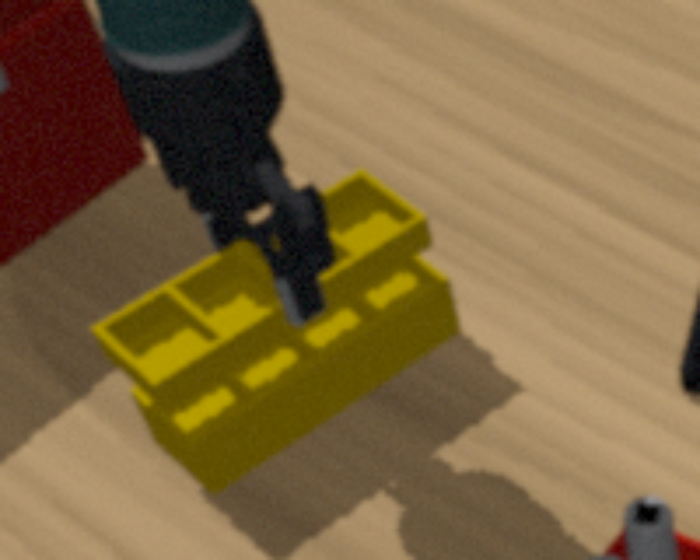

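The tray is held level and parallel about 27 mm above the pile (tray corners (95,330) and (430,215), pile corner (455,300)). I'll lower it slowly.

```bash

python3 -m pendant '[[0,[2.7,1.3,5],[0,0,0]],[0,[0,0,8],[0,0,0]],[0,[0,0,5],[0,0,0]],[0,[0,0,3],[0,0,0]],[0,[0,0,1],[0,0,0]]]' |sed -n 2,4p
python3 -m pendant '[[0,[0,0,0],[0,0,0]],[0,[0,0,0],[0,0,0]],[0,[0,0,0],[0,0,0]]]' >/dev/null
python3 -c "
from h import *
goto(504,-352.5,172.7,71.5)"
```

```text
tcp_pos: [0.5026, -0.3518, 0.0744]
tool_rot: [[-0.992, 0.127, -0.002], [0.127, 0.992, 0.001], [0.002, 0.001, -1.0]]
wrist_force: [-0.4, -0.6, -2.7]
t 31.17 pos [ 503.6 -352.6   76. ] shift now [-0.3  0.2  4.5] after turn [-0.3  0.2  4.5] turn [-0.06 -0.01  0.04] w 58.6 grip 67 F [ 0.5 -0.2 -2.7] q [-0.72  0.4  -0.26  0.91 -0.   -0.59]
```

```bash

python3 -m pendant '[[0,[0,0,2],[0,0,0]],[0,[0,0,1.5],[0,0,0]],[0,[0,0,0],[0,0,0]],[0,[0,0,0],[0,0,0]],[0,[0,0,0],[0,0,0]]]' |sed -n 2,4p
python3 -m pendant '[[0,[0,0,1],[0,0,0]],[0,[0,0,0],[0,0,0]],[0,[0,0,0],[0,0,0]]]' |sed -n 2,4p
```

```text
tcp_pos: [0.5034, -0.3524, 0.0722]
tool_rot: [[-0.992, 0.126, -0.001], [0.126, 0.992, -0.001], [0.001, -0.001, -1.0]]
wrist_force: [0.6, -0.6, -3.0]
tcp_pos: [0.5036, -0.3526, 0.0716]
tool_rot: [[-0.992, 0.126, -0.0], [0.126, 0.992, -0.001], [0.0, -0.001, -1.0]]
wrist_force: [-0.6, 0.4, -0.9]
```

Contact: the tray's weight is coming off the wrist. I'll release and retreat.

```bash

python3 -m pendant '[[0.8,[0,0,0],[0,0,0]],[0.9,[0,0,0],[0,0,0]],[1,[0,0,0],[0,0,0]],[1,[0,0,0],[0,0,0]],[1,[0,0,0],[0,0,0]]]' |sed -n 2,5p
python3 -m pendant '[[1,[0,0,-10],[0,0,0]],[1,[0,0,-30],[0,0,0]],[1,[0,0,-40],[0,0,0]],[1,[0,0,-40],[0,0,0]],[1,[0,20,0],[0,0,0]]]' >/dev/null
python3 -m pendant '[[1,[0,35,0],[0,0,0]],[1,[0,35,0],[0,0,0]],[1,[0,35,0],[0,0,0]],[1,[0,35,0],[0,0,0]],[1,[0,35,0],[0,0,0]]]' >/dev/null
python3 -m pendant '[[1,[0,20,0],[0,0,0]],[1,[0,0,0],[0,0,0]],[1,[0,0,0],[0,0,0]]]' |sed -n 1,2p
python3 - <<'E'
from h import *
s=cams.camera('scene');t=cams.camera('top')
print(tray("top",hue(t,20,35,(435,140,500,260),130),.066,180))
a=cv2.resize(s[110:270,90:330],(400,267));b=cv2.resize(t[140:260,420:510],(200,267))
cv2.imwrite('pics/p7.png',cv2.resize(np.hstack([a,b]),None,fx=1.33,fy=1.33))
E
```

```text
tcp_pos: [0.5035, -0.3525, 0.0714]
tool_rot: [[-0.992, 0.126, -0.0], [0.126, 0.992, -0.001], [0.0, -0.001, -1.0]]
wrist_force: [-0.1, 1.1, 0.4]
width: 0.0857
clock: 33.33
tcp_pos: [0.5308, -0.1382, 0.1919]
(array([ 505.5, -352.2], dtype=float32), np.float32(-7.2), array([191.6,  74.5], dtype=float32))
```

View pics/p7.png

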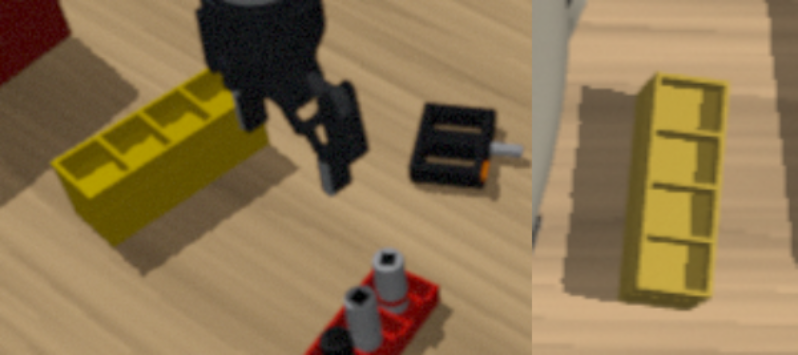

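The tray sits flush on the pile at about (160,150). By the top camera it is offset by roughly 1 mm and 0.1° from the pile.

```bash
python3 -c "
from station import workorder;print(workorder.finish_job())"
```

```text
the job is handed in; nothing more can be done
None
```

I handed the job in at about 33 s: both sockets are in the red tray, both connectors are in the blue tray, and the empty yellow tray is on the pile within about 1 mm and 0.1° by the top camera. The wrist force read 46.8 N for a moment while setting down the black socket, which still stands upright in its bay.

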